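# Hold the matching purifier cartridge in line with the ports

### The arm

A 6-joint arm with a two-finger parallel gripper is mounted at the origin on a cart in front of the work surface, level with it; the furniture and walls round the work are solid. World frame = base frame: x ahead of the robot, y to its left, z up, the work surface at z = 0. Lengths are in m, angles in rad, forces in N, time in s.
With the tool pointing down it reaches from about 0.35 to 0.775 m from the base axis. Payload 7.3 kg.
Tool frame: the origin (TCP) lies midway between the tips of the shut fingers; the grasp point (between the pads) lies grasp_offset behind it (grasp_offset is the distance from the TCP to the grasp point, in m); z points along the fingers, y is the line along which they close (so a half turn about z gives the same grasp; the last joint's range is limited). The gripper opens to 92 mm and grips with 3 to 60 N. Pads are 19 mm wide; open, the fingers measure 130 mm over their backs; the gripper's body (75 mm by 190 mm) begins 47 mm behind the grasp point.
Start: joints at [-1.473, 0.342, 1.524, -0, 1.275, -0.146], TCP at [0.127, -0.509, 0.207] pointing down, gripper open.
Joint ranges: [-2.53, 2.53], [-0.77, 2.02], [0.04, 2.7], [-1, 4.14], [0.28, 2.66], [-3.11, 3.11]. Speed limits (rad/s): [2.57, 2.57, 3.14, 3.14, 3.14, 3.14].

### API

Orientations are given as [roll, pitch, yaw] about the fixed x, y, z axes, in that order (R = Rz(yaw) Ry(pitch) Rx(roll)).
In Python, from cell import * gives the robot as it stands.
- The arm moves only by the tool step_arm, never from a script. Its argument "plan" is a list of rows, each a list of 5 numbers: the closure, from -1 (fully open) to 1 (shut), then the shift along the tool's x, y, z in m, then the turn about the tool's z in rad. In form: [[hand, x, y, z, twist], ...]. A call has 1 to 20 rows; each row is the pose to reach, as a shift and turn from the pose commanded when the call began, along the tool's axes at that moment; what a row does not reach only later rows make up. A row lasts 1/8 s, in which the tool goes at most 62.5 mm and 10.7 degrees, less where a joint would pass 70% of its speed; a pose out of reach is approached as far as the arm can. A call with a gripper value outside its range is refused whole. The fingers move at their own pace and stop on an object; "grip_force" is the grip in N (left out, the last holds). Time passes only in rows, so rows that repeat a pose let the fingers close. It gives the time, the measured TCP pose, the force, the opening and the grip force at its end, in the units of the state.
- observe(): the state, without advancing time (a new reading comes with each control period).
- read_camera(name): name is "scene" or "top" or "wrist"; returns a dict with "img" (384x512x3 uint8, red, green, blue), "range_z" (384x512 float32, m along the optical axis (not along the pixel's ray), 0 where there is no reading), "fx", "fy", "cx", "cy" (pixels), "R" (3x3) and "t" (3): a world point X has camera coordinates R X + t; the wrist camera has in their place "T_tool_cam" (4x4, takes a point from camera to tool coordinates, whose origin is the TCP and whose axes are the flange's). Camera axes: x right, y down, z forward; pixel columns grow to the right and rows downward; lengths in m; the calibration is good to about 2 mm. A picture is of the moment at which its call begins: read the wrist's pose just before it.
- hand_in(): hands the job in; it is judged then, once.
The state is a dict: "time": time; "qpos": joint angles; "qvel": joint speeds; "joint_efforts": joint torques, N m; "tool_pos": TCP position; "tool_rot": TCP orientation; "contact_force": force on the tool from outside, world axes, zero at the start; "torque": the same for the moment, N m; "opening": finger opening in m; "grip_force": force on a finger pad.
Only numpy, scipy, OpenCV 4.12 (cv2) and the standard library are available. Lean on these libraries where they do the work, as an engineer would, in place of code of your own. Each camera call takes 0.05 s, during which the arm holds its last target. There are 200 camera calls.

### The job

A colleague is about to couple a purifier cartridge into the gas line: from the rack take the one cartridge that fits between the two brass ports of the aluminium bracket with a gap of about a centimetre at each end, and lift it clear of its saddles. Keep it level all the way, bring it between the ports from above and hold it still there, centred and in line with both ports, without the cartridge or the gripper ever touching the bracket; the program finishes while the gripper is still holding it in the air. Leave the other two cartridges in the rack and do not disturb the small things about the bench.

Things in the scene. Friction and masses are not known exactly. Their poses are not given: they have to be found in the camera images.
- cartridge_middle: The middle-sized of three look-alike cartridges, 140 mm long: blue barrel 30 mm in diameter, 112 mm long; at each end a white cap (34 mm diameter, 8 mm thick) and a brass nipple (12 mm diameter, 6 mm long). 0.1 to 0.2 kg. Origin at mid-length on its axis; x along the axis, ends alike. Lies level in any place of the rack at the start, axis 46 mm above the bench.
- cartridge_short: The shortest of three look-alike cartridges, 110 mm long: blue barrel 30 mm in diameter, 82 mm long; at each end a white cap (34 mm diameter, 8 mm thick) and a brass nipple (12 mm diameter, 6 mm long). 0.1 to 0.2 kg. Origin at mid-length on its axis; x along the axis, ends alike. Lies level in any place of the rack at the start, axis 46 mm above the bench.
- cartridge_long: The longest of three look-alike cartridges, 170 mm long: blue barrel 30 mm in diameter, 142 mm long; at each end a white cap (34 mm diameter, 8 mm thick) and a brass nipple (12 mm diameter, 6 mm long). 0.1 to 0.2 kg. Origin at mid-length on its axis; x along the axis, ends alike. Lies level in any place of the rack at the start, axis 46 mm above the bench.
- rack: Fixed rack: grey plate 100 x 205 x 8 mm, three places at y = -80, 0, +80 mm, each a pair of white V saddles, open upward, at x = -34 and +34 mm (7 mm thick; 60 mm of free barrel between), cheeks up to 41 mm above the bench and 21 mm to either side of the axis. Cartridges lie along its x, up to 5 mm off the middle lengthwise. Origin: centre of underside.
- bracket: Fixed aluminium bracket: base 70 x 244 x 10 mm; at y = -114 and +114 mm uprights 44 mm wide (x), 12 mm thick, 164 mm high. From each a brass port (14 mm diameter, 24 mm at its root) points inward; port faces 160 mm apart, common axis level along y, 140 mm above the bench. Outside, copper pipes run down, out to y = 132 mm. Origin: centre of underside.
- port_middle (a point): The point midway between the two port faces, on their axis, 140 mm above the bench; axes as the bracket's (y along the port axis, z up).
- port_left (a point): Centre of the face of the port at the bracket's y = +80 mm, 140 mm above the bench.
- port_right (a point): Centre of the face of the port at the bracket's y = -80 mm, 140 mm above the bench.
- septa_tin: Bystander: loose round white tin, 46 mm in diameter, 19 mm high, at the far left of the bench, origin at the centre of its underside.
- syringe_case: Bystander: loose flat dark blue case, 30 x 165 x 17 mm (long along its y), on the bench behind the bracket; origin at the centre of its underside.

How it is judged:
By the outcome, as a careful person would: the job done as asked, in the order asked, and still so for the second after the job is handed in, while the arm keeps its last pose, push and grip.
It also fails if it takes over 32 s, if anything falls off the work surface, if the arm or the gripper's body presses on something with over 40 N, if the wrist force passes 120 N, or if a joint passes its speed limit or range.

## Working session

There is one attempt and no reset: what is moved stays moved. The work goes in short steps, Python scripts to look and compute and a tool call to move; the robot and the scene stay as the last step left them, time stands still between calls to the robot, and variables do not carry over. Pictures are saved under pics/ and viewed, at most 10 in all, crops included, and the job is handed in when it is done.

Besides the shell and the picture viewer there is one more tool, called after "Call:" by a JSON object that holds its "api" and its "payload". step_arm: Moves the arm, as the interface text tells. Its arguments: {"type":"object","properties":{"plan":{"type":"array","items":{"type":"array","items":{"type":"number"}}},"grip_force":{"type":"number"}},"required":["plan"]}

```bash
mkdir -p pics; ls; cat > h.py <<'E'
from cell import *
import numpy as np, cv2
def save(n,im): cv2.imwrite('pics/'+n+'.png',cv2.cvtColor(im,cv2.COLOR_RGB2BGR))
def world(c,pose=None):
    h,w=c['range_z'].shape; u,v=np.meshgrid(np.arange(w),np.arange(h)); z=c['range_z']
    P=np.stack([(u-c['cx'])/c['fx']*z,(v-c['cy'])/c['fy']*z,z],-1)
    return (P-c['t'])@c['R']
E
python3 - <<'E'
from h import *
s=observe(); print(s)
a=read_camera('top');b=read_camera('scene')
np.savez('tops.npz',**{k:np.array(v) for k,v in a.items()});np.savez('scene.npz',**{k:np.array(v) for k,v in b.items()})
save('top0',a['img']);save('scene0',b['img'])
print(a['R'],a['t'],b['R'],b['t'])
E
```

```text
pics
{'time': 0.0, 'qpos': array([-1.47299698e+00,  3.42726090e-01,  1.52502047e+00,  1.22597961e-05,
        1.27543121e+00, -1.46016336e-01]), 'qvel': array([ 0.00240232, -0.00192649, -0.00066146,  0.00036933, -0.00088265,
        0.00134951]), 'joint_efforts': array([-1.04150106e-04, -4.31242418e+01, -2.44215882e+01,  7.18101813e-02,
        5.59618778e-02, -1.05017259e-04]), 'tool_pos': array([ 0.12671152, -0.5090154 ,  0.20604205]), 'tool_rot': array([-3.14002610e+00, -2.42230858e-04,  2.43811917e-01]), 'contact_force': array([-0.10729963, -0.06304658,  0.44692616]), 'torque': array([ 0.00360522,  0.05885425, -0.02180487]), 'grip_force': 0.0, 'opening': 0.09173420166396529}
[[ 0.00890898 -0.99991622  0.00939084]
 [-0.98693715 -0.01030328 -0.16077593]
 [ 0.16085921 -0.00783582 -0.98694626]] [0.15406367 0.46076989 1.28830311] [[-0.8527726  -0.52211473  0.01323238]
 [-0.26141391  0.40476088 -0.87625989]
 [ 0.45215225 -0.75070956 -0.48165704]] [0.47216927 0.15066926 1.24827412]
```

View pics/top0.png

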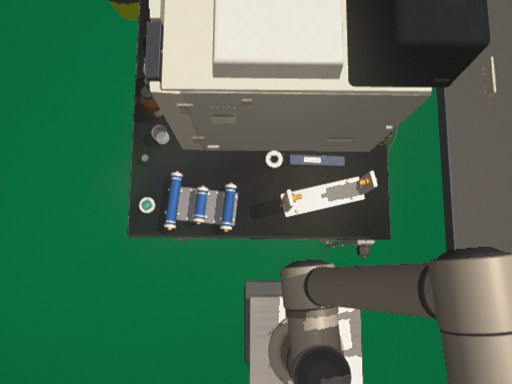

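View pics/scene0.png

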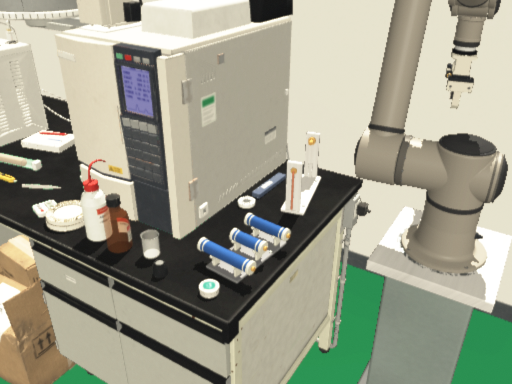

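The top view shows three blue cartridges: long at column 173, short at 201 and middle at (229, 206). The bracket runs from (290, 198) to (370, 182) with orange ports, and the tin and case are behind it. The scene view shows the same objects, with the middle cartridge at about (267, 228).

```bash
cat > m.py <<'E'
from h import *
def blobs(c,mask,win,amin):
    m=np.zeros(mask.shape,np.uint8);x0,y0,x1,y1=win;m[y0:y1,x0:x1]=mask[y0:y1,x0:x1]
    n,l,st,ce=cv2.connectedComponentsWithStats(m)
    return [(l==i,st[i],ce[i]) for i in range(1,n) if st[i][4]>=amin]
def ray(c,uv):
    d=np.array([(uv[0]-c['cx'])/c['fx'],(uv[1]-c['cy'])/c['fy'],1.])
    return -c['R'].T@c['t'], c['R'].T@d
def tri(ca,ua,cb,ub):
    o1,d1=ray(ca,ua);o2,d2=ray(cb,ub)
    s,_,_,_=np.linalg.lstsq(np.stack([d1,-d2],1),o2-o1,rcond=None)
    p,q=o1+s[0]*d1,o2+s[1]*d2
    return (p+q)/2,np.linalg.norm(p-q)
E
python3 - <<'E'
from m import *
np.set_printoptions(precision=4,suppress=True)
a=dict(np.load('tops.npz'));b=dict(np.load('scene.npz'))
for nm,c,win in(('top',a,(140,160,400,240)),('scene',b,(190,120,350,300))):
    hsv=cv2.cvtColor(c['img'],cv2.COLOR_RGB2HSV);W=world(c)
    H,S,V=[hsv[...,i] for i in range(3)]
    for lab,m in(('blue',(H>100)&(H<125)&(S>130)&(V>90)),('brass',(H>5)&(H<25)&(S>110)&(V>90))):
        for k,st,ce in blobs(c,m,win,6):
            P=W[k&(c['range_z']>0)]
            if not len(P): print(nm,lab,st,ce,'nodepth');continue
            xy=P[:,:2];mu=np.median(P,0);d=np.linalg.svd(xy-xy.mean(0),full_matrices=False)[2][0]
            t=(xy-mu[:2])@d
            print(nm,lab,st[4],ce,'med',mu,'z95',np.percentile(P[:,2],95),'ang',np.degrees(np.arctan2(d[1],d[0])),'len',np.ptp(t))
print(a['fx'],a['cx'],a['cy'],b['fx'])
E
```

```text
top blue 373 [172.9651 199.8204] med [0.4195 0.3794 0.057 ] z95 0.06259370194271827 ang 173.50573085709522 len 0.11530733280580369
top blue 257 [228.2568 206.4475] med [0.401  0.2219 0.0578] z95 0.06291282898331566 ang 174.80153592024698 len 0.08514280716271189
top blue 168 [200.494  204.0179] med [0.4086 0.3013 0.0579] z95 0.06274614410689174 ang 172.8452998120449 len 0.05461703318398137
top brass 69 [364.7391 181.1304] med [ 0.4637 -0.1488  0.1461] z95 0.15277781477695962 ang 113.73928582568715 len 0.0314450993971704
top brass 6 [202.5    185.6667] med [0.4666 0.2997 0.0249] z95 0.050366151629219535 ang -161.84419169721983 len 0.014385773878698573
top brass 48 [296.125  196.7917] med [0.4192 0.0378 0.1471] z95 0.1518822460507183 ang -76.84353925120023 len 0.02477877850372813
top brass 23 [284.7391 200.3478] med [0.4104 0.0669 0.1441] z95 0.15009608314186934 ang 167.0829365012083 len 0.01312512386413121
top brass 9 [198.3333 222.8889] med [0.3563 0.3076 0.0482] z95 0.05108043372841902 ang 86.79743532332856 len 0.010502462016319297
top brass 10 [169.2 228.6] med [0.3387 0.3889 0.0471
[... 633 characters left out ...]
ed [ 0.4585 -0.1475  0.1449] z95 0.15008859782004266 ang 97.06507163731213 len 0.03199043474687613
scene brass 78 [292.359  183.4487] med [0.4103 0.0717 0.1147] z95 0.14635676679816498 ang 110.54710376928227 len 0.014874944328096554
scene brass 14 [288.  235.5] med [0.3341 0.2326 0.048 ] z95 0.05197629756796696 ang -67.1629211352526 len 0.07618107968826031
scene brass 13 [264.6154 248.3846] med [0.3545 0.3128 0.048 ] z95 0.052500616831383594 ang 88.08829432817949 len 0.01111208549217237
scene brass 18 [252.9444 268.7222] med [0.337  0.3924 0.0479] z95 0.051041050527177535 ang 117.32728389770388 len 0.06455292551941405
453.83196996493325 250.51518616838962 188.17366271187322 475.4604150512381
```

```bash
python3 - <<'E'
from m import *
np.set_printoptions(precision=4,suppress=True)
import cell; print([n for n in dir(cell) if not n.startswith('_')]); print(globals().get('grasp_offset'))
w=read_camera('wrist'); print(w['T_tool_cam'],w['fx'],w['cx'],w['cy'])
a=dict(np.load('tops.npz'));W=world(a);v=a['range_z']>0
P=W[v]
for y in np.arange(-.25,.4,.1):
    k=(abs(P[:,1]-y)<.04)&(P[:,2]>.1)&(P[:,2]<.5)&(P[:,0]>.48)
    print(y,k.sum(),np.percentile(P[k,0],[1,5,50]) if k.sum() else '')
p,e=tri(a,[228.26,206.45],dict(np.load('scene.npz')),[265.2,225.2]);print('mid',p,e)
E
```

```text
['IKError', 'grasp_offset', 'hand_in', 'observe', 'read_camera']
0.0188
[[-0.0005 -0.9604 -0.2787  0.075 ]
 [ 1.     -0.0004 -0.0004  0.0001]
 [ 0.0002 -0.2787  0.9604 -0.1781]
 [ 0.      0.      0.      1.    ]] 287.47337494783454 259.70142087323995 191.8938776430331
-0.25 8 [0.5912 0.5996 0.6207]
-0.15 2041 [0.4856 0.575  0.5764]
-0.04999999999999999 2475 [0.5746 0.5752 0.5765]
0.050000000000000044 2315 [0.5748 0.5752 0.5764]
0.15000000000000002 2323 [0.5714 0.5748 0.5763]
0.25 4225 [0.574  0.5748 0.5918]
0.3500000000000001 4002 [0.5719 0.576  0.6305]
mid [0.405  0.2228 0.0481] 0.003246505825457543
```

Call:
{"api": "step_arm", "payload": {"plan": [[0,0.402,-0.363,-0.124,-1.56],[0,0.402,-0.363,-0.124,-1.56],[0,0.402,-0.363,-0.124,-1.56],[0,0.402,-0.363,-0.124,-1.56],[0,0.402,-0.363,-0.124,-1.56],[0,0.402,-0.363,-0.124,-1.56],[0,0.402,-0.363,-0.124,-1.56],[0,0.402,-0.363,-0.124,-1.56],[0,0.402,-0.363,-0.124,-1.56],[0,0.402,-0.363,-0.124,-1.56],[0,0.402,-0.363,-0.124,-1.56],[0,0.402,-0.363,-0.124,-1.56],[0,0.402,-0.363,-0.124,-1.56]]}}

```text
time: 1.78
tool_pos: [0.4288, -0.0611, 0.3306]
tool_rot: [-3.141, 0.0, 1.802]
contact_force: [-1.5, -0.9, -0.2]
opening: 0.0459
grip_force: 0.0
```

```bash
cat >> m.py <<'E'
from scipy.spatial.transform import Rotation as Ro
def wrist():
    s=observe();c=read_camera('wrist');T=np.eye(4);T[:3,:3]=Ro.from_euler('xyz',s['tool_rot']).as_matrix();T[:3,3]=s['tool_pos']
    C=T@c['T_tool_cam'];c['R']=C[:3,:3].T;c['t']=-C[:3,:3].T@C[:3,3]
    return s,c
def keep(n,c): np.savez(n+'.npz',**{k:np.array(v) for k,v in c.items()});save(n,c['img'])
def load(n): return dict(np.load(n+'.npz'))
E
python3 - <<'E'
from m import *
s,c=wrist();keep('w1',c);print(s['time'],s['tool_pos'],s['tool_rot'],s['opening'],s['qpos'],s['qvel'])
E
```

```text
1.775 [ 0.428778   -0.061145    0.33056549] [-3.14121526e+00  2.64716038e-05  1.80153801e+00] 0.04588271043799051 [-3.18797781e-01  9.58555290e-02  1.50564022e+00 -2.19784017e-04
  1.54040490e+00 -5.49532749e-01] [ 3.84966859e-03 -3.84072136e-04 -3.48275916e-03 -6.29450885e-05
  8.97288564e-04  2.06908550e-03]
```

View pics/w1.png

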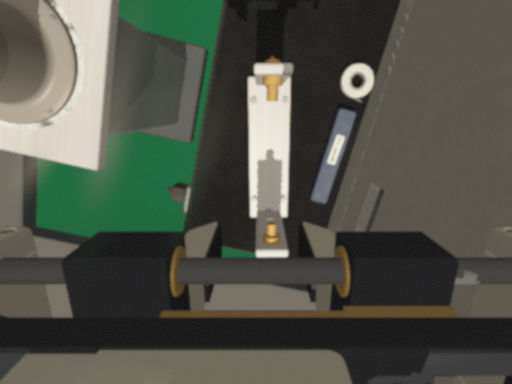

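The wrist view shows the bracket vertical in the image. The left port's brass is at about (273, 85) with its face near row 100. The right port is at about (271, 232) with its face near row 221. The upright tops are visible too.

```bash
python3 - <<'E'
from m import *
np.set_printoptions(precision=4,suppress=True)
# port points from depth in wrist and top and scene
R={}
for nm,win in(('w1',(245,50,300,262)),('tops',(280,170,385,215)),('scene',(280,125,330,190))):
    c=load(nm);W=world(c);v=c['range_z']>0
    hsv=cv2.cvtColor(c['img'],cv2.COLOR_RGB2HSV);H,S,V=[hsv[...,i] for i in range(3)]
    m=(H>5)&(H<28)&(S>100)&(V>70)
    for k,st,ce in blobs(c,m,win,8):
        P=W[k&v];P=P[P[:,2]>.135]
        if len(P)>3:
            ax=np.array([-.231,.973]);t=P[:,:2]@ax
            print(nm,'brass',st,ce,'mean',P.mean(0),'zmax',np.percentile(P[:,2],97),'along',np.percentile(t,[2,98]))
    # upright tops
    k=np.zeros(v.shape,bool);x0,y0,x1,y1=win;k[y0-10:y1+10,x0-10:x1+10]=1
    k&=v&(W[...,2]>.158)&(W[...,2]<.170)
    for s in(1,-1):
        P=W[k&(s*(W[...,1]+.055)>.05)&(abs(W[...,1]+.055)<.15)]
        if len(P)>5:
            r=cv2.minAreaRect(P[:,:2].astype(np.float32)*1000);print(nm,'upright',len(P),r,P[:,2].mean())
E
```

```text
w1 brass [265  56  16   6  58] [272.431   59.3276] mean [0.4128 0.0688 0.1448] zmax 0.14913873000965128 along [-0.0308 -0.0234]
w1 brass [263  76  19  24 300] [272.06    85.5567] mean [0.4195 0.0406 0.1479] zmax 0.15227415188293583 along [-0.0724 -0.0472]
w1 brass [263 222  17  23 281] [270.968  234.1993] mean [ 0.4637 -0.1456  0.1468] zmax 0.15221276625947813 along [-0.261  -0.2336]
w1 upright 457 ((415.9651794433594, 57.1788444519043), (42.65559005737305, 11.417739868164062), 13.105706214904785) 0.16337767957061783
w1 upright 313 ((467.91357421875, -163.36732482910156), (43.0236930847168, 12.36898422241211), 13.968423843383789) 0.1629296592221006
tops brass [359 177  12   8  75] [364.88 181.2 ] mean [ 0.4633 -0.1478  0.1467] zmax 0.15381183440983476 along [-0.2631 -0.2355]
tops brass [292 194  10   8  49] [296.102  196.8776] mean [0.419  0.0376 0.147 ] zmax 0.152242990530434 along [-0.0731 -0.0496]
tops brass [281 197   7   9  27] [284.4074 200.6667] mean [0.4115 0.0659 0.1443] zmax 0.15076406947752144 along [-0.0348 -0.0249]
tops upright 75 ((414.3857727050781, 56.08164978027344), (43.5884895324707, 11.666162490844727), 14.123466491699219) 0.16251529862133357
tops upright 77 ((467.3526306152344, -164.83103942871094), (43.61115646362305, 13.316375732421875), 14.236762046813965) 0.1626868994222036
scene brass [308 137   8   8  45] [311.3556 140.6   ] mean [ 0.4607 -0.1441  0.1448] zmax 0.15161724518698513 along [-0.26   -0.2317]
scene brass [291 168   6  22  58] [292.8276 175.9483] mean [0.4112 0.0689 0.1421] zmax 0.14900319305870563 along [-0.0324 -0.0222]
scene upright 59 ((413.0614013671875, 59.56575012207031), (42.22999954223633, 18.22616958618164), 0.782760500907898) 0.16279435153348587
scene upright 88 ((525.6363525390625, -173.42059326171875), (142.57566833496094, 85.2064208984375), 22.37440299987793) 0.16319860584832108
```

Call:
{"api": "step_arm", "payload": {"plan": [[0,0.271,0.085,0.13,-1.235],[0,0.271,0.085,0.13,-1.235],[0,0.271,0.085,0.13,-1.235],[0,0.271,0.085,0.13,-1.235],[0,0.271,0.085,0.13,-1.235],[0,0.271,0.085,0.13,-1.235],[0,0.271,0.085,0.13,-1.235],[0,0.271,0.085,0.13,-1.235],[0,0.271,0.085,0.13,-1.235],[0,0.271,0.085,0.13,-1.235]]}}

```text
time: 3.08
tool_pos: [0.4495, 0.2228, 0.2008]
tool_rot: [3.142, 0.0, 3.037]
contact_force: [-0.3, -0.4, 0.0]
opening: 0.0462
grip_force: 0.0
```

```bash
python3 - <<'E'
from m import *
np.set_printoptions(precision=4,suppress=True)
s,c=wrist();keep('w2',c);print(s['time'],s['tool_pos'],s['tool_rot'],s['opening'],s['qpos'])
E
```

```text
3.075 [0.4495 0.2228 0.2008] [3.1416 0.0002 3.0369] 0.046245992520610305 [ 0.3073  0.3044  1.5963 -0.0001  1.2407 -1.1587]
```

View pics/w2.png

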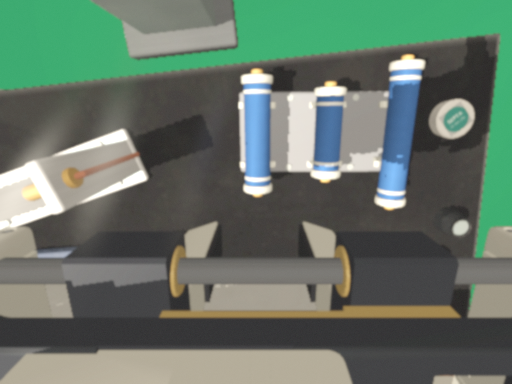

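The middle-sized cartridge is at columns 245–271, with nipples at (257, 72) and (258, 194). The short one is at column 328 and the long one at column 400.

```bash
python3 - <<'E'
from m import *
np.set_printoptions(precision=4,suppress=True)
c=load('w2');a=load('tops');W=world(c);v=c['range_z']>0
hsv=cv2.cvtColor(c['img'],cv2.COLOR_RGB2HSV);H,S,V=[hsv[...,i] for i in range(3)]
def plane(c,uv,z):
    o,d=ray(c,uv);return o+d*(z-o[2])/d[2]
m=(H>100)&(H<125)&(S>100)&(V>60)
nip=[]
for k,st,ce in blobs(c,(H>5)&(H<28)&(S>100)&(V>70),(235,60,285,205),4):
    print('nip',st,ce,plane(c,ce,.046),'depth z',np.percentile(W[k&v][:,2],90)); nip.append(plane(c,ce,.046))
for k,st,ce in blobs(c,m,(235,60,420,215),200):
    P=W[k&v];top=P[P[:,2]>np.percentile(P[:,2],99)-.006]
    r=cv2.minAreaRect(top[:,:2].astype(np.float32)*1000)
    # circle fit on cross-section: fit axis line with R=15
    d=np.array([np.cos(-.105),np.sin(-.105)]);n=np.array([-d[1],d[0]])
    from scipy.optimize import least_squares
    P=P[::2]
    f=lambda q:np.hypot((P[:,:2]-[.4,.228])@n-q[0]-q[1]*((P[:,:2]-[.4,.228])@d),P[:,2]-q[2])-.015
    q=least_squares(f,[0,0,.046],loss='soft_l1',f_scale=.001).x
    t=(P[:,:2]-[.4,.228])@d
    print('cyl',st,'off',q,'yaw',-.105+np.arctan(q[1]),'span',np.percentile(t,[1,99]),'pt',np.array([.4,.228])+n*q[0],'rect',r)
    ys,xs=np.nonzero(k)
    print('centroid',ce,'plane046',plane(c,ce,.046))
c2=load('w2')
print('tri near nip top vs w2')
print(tri(a,[225.5,230.2],c,[257,72]))
g=hsv[60:205,257].tolist()
prev=''
for i,p in enumerate(g):
    lab='B' if (100<p[0]<125 and p[1]>100) else ('o' if 5<p[0]<28 and p[1]>100 else 'w' if p[2]>140 else '.')
    prev+=lab
print(prev)
E
```

```text
nip [250  68  13   5  41] [256.7317  69.7805] [0.3344 0.2316 0.046 ] depth z 0.0515040160741669
nip [253 195   9   3  17] [257.2353 196.1176] [0.4754 0.2169 0.046 ] depth z 0.0015681115343402963
cyl [ 378   81   42  109 3046] off [0.148  0.0126 0.0709] yaw -0.09235966445536137 span [-0.0527  0.0634] pt [0.4155 0.3751] rect ((421.6889953613281, 382.653076171875), (23.81907081604004, 117.64791107177734), 84.21147155761719)
centroid [398.7374 134.1441] plane046 [0.419  0.3851 0.046 ]
cyl [ 245   95   26   82 1876] off [-0.0035  0.0044  0.0456] yaw -0.1006489284300395 span [-0.0393  0.047 ] pt [0.3996 0.2245] rect ((403.8311462402344, 223.90908813476562), (23.176002502441406, 87.6170883178711), 84.37774658203125)
centroid [257.1322 134.6407] plane046 [0.4026 0.2246 0.046 ]
cyl [ 315  107   27   55 1298] off [0.0767 0.0095 0.0456] yaw -0.09549114919185639 span [-0.0272  0.03  ] pt [0.408  0.3043] rect ((409.8136901855469, 303.7885437011719), (23.552326202392578, 58.048614501953125), 83.86890411376953)
centroid [327.8844 133.3112] plane046 [0.4095 0.3049 0.046 ]
tri near nip top vs w2
(array([0.3358, 0.2305, 0.0369]), np.float64(0.002388816268364098))
ww......oowwwwwwwwwwwwwwBBBBwwwwwwwBBBBBBBBBBBBBBBBBBBBBBBBBBBBBBBBBBBBBBBBBBBBBBBBBBBBBBBBBBBBBBBBBBBBBBBBBBBBBBBBBBwwwwwwBBwwwwwwwwwwwoo.......
```

```bash
python3 - <<'E'
from m import *
c=load('w2')
def plane(c,uv,z):
    o,d=ray(c,uv);return o+d*(z-o[2])/d[2]
A,B=plane(c,(256.7,67.5),.052),plane(c,(257.2,197.5),.052);print(A,B,(A+B)/2,np.linalg.norm(A-B))
W=world(c);v=c['range_z']>0
# cap tops: z>0.0595 ridge extents
d=np.array([np.cos(-.1),np.sin(-.1)]);n=np.array([-d[1],d[0]])
Q=W[...,:2]-[.3996,.2245];t=Q@d;u=Q@n
for lim in(.0605,.058,.055):
    k=v&(abs(u)<.008)&(abs(t)<.09)&(W[...,2]>lim)&(W[...,2]<.07);print(lim,np.percentile(t[k],[0,1,99,100]))
print(observe()['time'])
E
```

```text
[0.33290121 0.2317468  0.052     ] [0.47526511 0.21689396 0.052     ] [0.40408316 0.22432038 0.052     ] 0.14313660280458881
0.0605 [-0.05979962 -0.05963132  0.06624256  0.06675016]
0.058 [-0.05983569 -0.05872476  0.06544997  0.0669772 ]
0.055 [-0.05983569 -0.05872263  0.06544877  0.0669772 ]
3.125
```

Call:
{"api": "step_arm", "payload": {"plan": [[0,0.046,-0.0034,0.05,-0.005],[0,0.046,-0.0034,0.08,-0.005],[0,0.046,-0.0034,0.11,-0.005],[0,0.046,-0.0034,0.14,-0.005],[0,0.046,-0.0034,0.16,-0.005],[0,0.046,-0.0034,0.174,-0.005],[0,0.046,-0.0034,0.174,-0.005],[0,0.046,-0.0034,0.174,-0.005]]}}

```text
time: 4.12
tool_pos: [0.4038, 0.2246, 0.0273]
tool_rot: [3.141, 0.001, 3.044]
contact_force: [1.3, -1.3, 0.7]
opening: 0.0459
grip_force: 0.0
```

```bash
python3 - <<'E'
from m import *
s,c=wrist();keep('w3',c);print(s['time'],s['tool_pos'],s['tool_rot'],s['opening'],s['contact_force'])
E
```

```text
4.125 [0.40384439 0.2246164  0.02732806] [3.14111500e+00 1.16697471e-03 3.04356016e+00] 0.04585842184123917 [ 1.269802   -1.26460465  0.70596065]
```

View pics/w3.png

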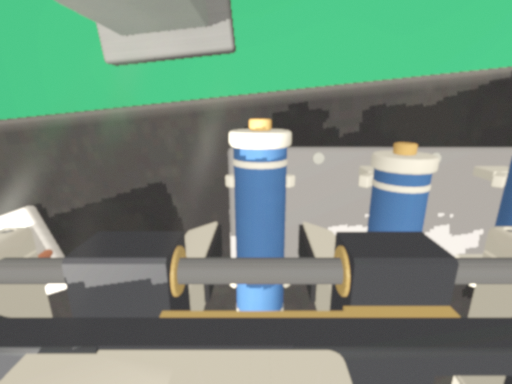

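The fingers straddle the middle cartridge's barrel (column 260) between the saddles. Next I'll close and lift a little.

Call:
{"api": "step_arm", "payload": {"plan": [[1,0,0,0,0],[1,0,0,0,0],[1,0,0,0,0],[1,0,0,0,0],[1,0,0,0,0],[1,0,0,0,0],[1,0,0,0,0],[1,0,0,0,0]], "grip_force": 35}}

```text
time: 5.18
tool_pos: [0.4035, 0.2246, 0.027]
tool_rot: [3.141, 0.001, 3.044]
contact_force: [-0.6, 1.1, 5.4]
opening: 0.0282
grip_force: 35.1
```

Call:
{"api": "step_arm", "payload": {"plan": [[1,0,0,-0.01,0],[1,0,0,-0.025,0],[1,0,0,-0.05,0],[1,0,0,-0.08,0],[1,0,0,-0.12,0],[1,0,0,-0.16,0],[1,0,0,-0.2,0],[1,0,0,-0.22,0],[1,0,0,-0.22,0],[1,0,0,-0.22,0]]}}

```text
time: 6.42
tool_pos: [0.4026, 0.2242, 0.2456]
tool_rot: [-3.141, -0.002, 3.044]
contact_force: [0.3, 0.5, -1.3]
opening: 0.0285
grip_force: 34.9
```

```bash
python3 - <<'E'
from m import *
s,c=wrist();keep('w4',c);print(s['time'],s['tool_pos'],s['tool_rot'],s['opening'],s['contact_force'],s['torque'],s['qpos'])
b=read_camera('scene');keep('s4',b)
cv2.imwrite('pics/c4.png',np.hstack([cv2.imread('pics/w4.png')[80:384,100:420],cv2.imread('pics/s4.png')[80:384,180:420]]))
E
```

```text
6.425 [0.40255998 0.22415134 0.24563089] [-3.14058606e+00 -1.82438457e-03  3.04373391e+00] 0.02851028419674648 [ 0.28650254  0.4983837  -1.32698438] [ 0.07705031 -0.13470051 -0.03301041] [ 3.41577595e-01  1.94044083e-01  1.61812140e+00 -1.38761873e-04
  1.33150646e+00 -1.13132787e+00]
```

View pics/c4.png

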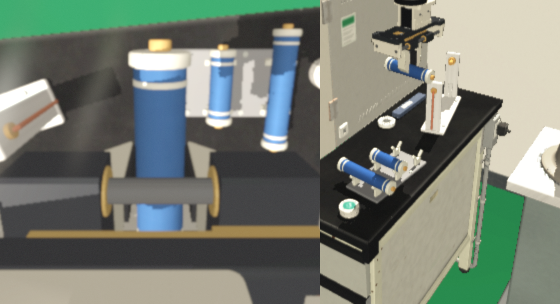

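The cartridge is held level, and the other two are still in the rack. Next I'll measure its pose in the hand from the wrist and scene depth.

```bash
cat > held.py <<'E'
from m import *
from scipy.optimize import least_squares
np.set_printoptions(precision=4,suppress=True)
def held(nm,s):
    c=load(nm);W=world(c);v=c['range_z']>0
    R=Ro.from_euler('xyz',s['tool_rot']).as_matrix();T=(W-s['tool_pos'])@R  # tool coords
    k=v&(abs(T[...,1])<.03)&(abs(T[...,0])<.09)&(abs(T[...,2]+.0188)<.03)
    hsv=cv2.cvtColor(c['img'],cv2.COLOR_RGB2HSV);H,S,V=[hsv[...,i] for i in range(3)]
    b=k&(H>100)&(H<125)&(S>90)
    P=T[b]
    f=lambda q:np.hypot(P[:,1]-q[0]-q[1]*P[:,0],P[:,2]-q[2]-q[3]*P[:,0])-.015
    q=least_squares(f,[0,0,-.0188,0],loss='soft_l1',f_scale=.0007)
    wht=k&(S<60)&(V>120)&(abs(T[...,0])>.04)
    print(nm,len(P),'y0,yslope,z0,zslope',q.x,'rms',np.sqrt(np.mean(q.fun**2)),'bluespan',np.percentile(P[:,0],[1,99]),'whitespan',np.percentile(T[wht][:,0],[1,99]) if wht.any() else '')
    a=k&(abs(T[...,1])<.02);print('all x span',np.percentile(T[a][:,0],[.5,99.5]))
    br=k&(H>8)&(H<28)&(S>100)&(V>80)&(abs(T[...,0])>.045)
    if br.any(): print('brass',br.sum(),T[br].mean(0),T[br].min(0),T[br].max(0))
if __name__=='__main__':
    s=observe(); held('w4',s);held('s4',s)
E
python3 held.py
```

```text
w4 5977 y0,yslope,z0,zslope [-0.0003  0.0014 -0.0187 -0.0022] rms 0.0005020139570961928 bluespan [-0.0409  0.054 ] whitespan [0.0142 0.0637]
all x span [-0.0425  0.0688]
brass 158 [ 0.067   0.0007 -0.0229] [ 0.064  -0.0059 -0.0261] [ 0.0697  0.0054 -0.0176]
s4 264 y0,yslope,z0,zslope [-0.0014 -0.0016 -0.0194 -0.0055] rms 0.0014655658803306934 bluespan [-0.0512  0.0543] whitespan [-0.0626  0.0665]
all x span [-0.0619  0.0716]
brass 19 [ 0.0695  0.0015 -0.0208] [ 0.0633 -0.0072 -0.0267] [ 0.0731  0.0086 -0.0153]
```

Call:
{"api": "step_arm", "payload": {"plan": [[1,-0.003,-0.014,0,0.06],[1,-0.01,-0.042,0,0.19],[1,-0.018,-0.076,0,0.345],[1,-0.027,-0.112,0,0.51],[1,-0.036,-0.148,0,0.675],[1,-0.045,-0.185,0,0.84],[1,-0.053,-0.22,0,1.0],[1,-0.06,-0.248,0,1.13],[1,-0.064,-0.265,0,1.205],[1,-0.066,-0.273,0,1.24],[1,-0.066,-0.273,0,1.24],[1,-0.066,-0.273,0,1.24],[1,-0.066,-0.273,0,1.24]]}}

```text
time: 8.15
tool_pos: [0.4422, -0.0531, 0.2467]
tool_rot: [3.142, 0.0, 1.805]
contact_force: [0.2, 0.5, -1.6]
opening: 0.0285
grip_force: 34.9
```

```bash
python3 - <<'E'
from held import *
s,c=wrist();keep('w5',c);b=read_camera('scene');keep('s5',b);t=read_camera('top');keep('t5',t)
print(s['time'],s['tool_pos'],s['tool_rot'],s['opening'],s['contact_force'],s['qvel'],s['qpos'])
held('w5',s);held('s5',s)
cv2.imwrite('pics/c5.png',np.hstack([cv2.imread('pics/w5.png'),cv2.imread('pics/s5.png')[50:434,200:480]]))
E
```

```text
8.15 [ 0.4422 -0.0531  0.2467] [3.1416 0.     1.805 ] 0.028458334285208692 [ 0.2231  0.4587 -1.6252] [ 0.0007  0.0011 -0.0025  0.0003 -0.0016  0.0002] [-0.2919  0.1626  1.6544 -0.      1.3246 -0.5262]
w5 6136 y0,yslope,z0,zslope [-0.0002  0.0017 -0.0186 -0.0009] rms 0.0005381599269581693 bluespan [-0.0407  0.0539] whitespan [0.0457 0.0695]
all x span [-0.0425  0.0687]
brass 199 [ 0.0662  0.0001 -0.024 ] [ 0.0634 -0.0046 -0.0259] [ 0.0687  0.0049 -0.0212]
s5 78 y0,yslope,z0,zslope [-0.0019  0.0303 -0.0194 -0.0076] rms 0.002289702087036253 bluespan [-0.0392  0.0429] whitespan [-0.0597  0.0669]
all x span [-0.0597  0.0719]
brass 11 [ 0.0688 -0.0026 -0.0202] [ 0.0655 -0.0064 -0.0249] [ 0.0742  0.0031 -0.0153]Traceback (most recent call last):
  File "<stdin>", line 5, in <module>
    return _nx.concatenate(arrs, 1, dtype=dtype, casting=casting)
           ~~~~~~~~~~~~~~~^^^^^^^^^^^^^^^^^^^^^^^^^^^^^^^^^^^^^^^
ValueError: all the input array dimensions except for the concatenation axis must match exactly, but along dimension 0, the array at index 0 has size 384 and the array at index 1 has size 334
```

Call:
{"api": "step_arm", "payload": {"plan": [[1,0,0,0.015,0],[1,0,0,0.035,0],[1,0,0,0.055,0],[1,0,0,0.065,0],[1,0,0,0.07,0],[1,0,0,0.07,0],[1,0,0,0.07,0]]}}

```text
time: 9.18
tool_pos: [0.4427, -0.0538, 0.1773]
tool_rot: [3.141, 0.001, 1.804]
contact_force: [0.0, 0.1, -1.8]
opening: 0.0285
grip_force: 34.9
```

```bash
cat > port.py <<'E'
from held import *
def port(nm,s):
    c=load(nm);W=world(c);v=c['range_z']>0
    R=Ro.from_euler('xyz',s['tool_rot']).as_matrix();T=(W-s['tool_pos'])@R
    hsv=cv2.cvtColor(c['img'],cv2.COLOR_RGB2HSV);H,S,V=[hsv[...,i] for i in range(3)]
    for sg in(1,-1):
        X=sg*T[...,0]
        m=v&(H>5)&(H<28)&(S>90)&(V>70)&(X>.075)&(X<.112)&(abs(T[...,1])<.03)&(W[...,2]>.125)&(W[...,2]<.16)
        if m.sum()<8: continue
        P=T[m];x=sg*P[:,0];thin=P[x<np.percentile(x,2)+.012]
        print(nm,sg,m.sum(),'x',np.percentile(x,[0,2,98]),'ymean',P[:,1].mean(),'thin y',thin[:,1].mean(),np.percentile(thin[:,1],[3,97]),'ztop world',s['tool_pos'][2]-np.percentile(thin[:,2],3))
        u=v&(X>.1)&(X<.125)&(abs(T[...,1])<.035)&(abs(W[...,2]-.1635)<.004)
        if u.sum()>20: print('  upright top',u.sum(),cv2.minAreaRect(T[u][:,:2].astype(np.float32)*1000),W[u][:,2].mean())
E
python3 - <<'E'
from port import *
s,c=wrist();keep('w6',c);b=read_camera('scene');keep('s6',b);t=read_camera('top');keep('t6',t)
print(s['time'],s['tool_pos'],s['tool_rot'],s['opening'],s['contact_force'])
held('w6',s)
for n in('w6','s6','t6','w1','tops'): port(n,s)
cv2.imwrite('pics/c6.png',np.hstack([cv2.imread('pics/w6.png'),cv2.imread('pics/s6.png')[:,200:480]]))
E
```

```text
9.175 [ 0.4427 -0.0538  0.1773] [3.1406 0.0007 1.8039] 0.028508014308114858 [ 0.0401  0.1156 -1.7901]
w6 5890 y0,yslope,z0,zslope [-0.0002  0.0014 -0.0186 -0.0013] rms 0.0005279579987060932 bluespan [-0.0413  0.054 ] whitespan [0.0429 0.0695]
all x span [-0.0425  0.0687]
brass 206 [ 0.0663 -0.0001 -0.024 ] [ 0.0635 -0.0052 -0.0259] [ 0.0687  0.0049 -0.0206]
w6 1 1085 x [0.0806 0.0814 0.1077] ymean -0.00020506904433282278 thin y -0.0002261424580759196 [-0.0061  0.0057] ztop world 0.14790166834745921
  upright top 1545 ((114.10209655761719, -0.1273365020751953), (11.943757057189941, 43.537513732910156), 0.5644487738609314) 0.16354837621756815
s6 -1 48 x [0.0773 0.0774 0.1064] ymean -0.004187234518373825 thin y -0.0020700272531330222 [-0.0082  0.0036] ztop world 0.14846118432062047
t6 1 51 x [0.0801 0.081  0.1051] ymean -0.0019556650873843937 thin y -0.0019229114480646848 [-0.0069  0.0036] ztop world 0.14776702550738957
  upright top 68 ((113.7146987915039, -2.1533756256103516), (43.706233978271484, 12.077560424804688), 89.3233642578125) 0.16292943328534923
w1 1 304 x [0.0822 0.0822 0.1
[... 399 characters left out ...]
 upright top 288 ((-112.443359375, -0.8293323516845703), (42.908485412597656, 12.368278503417969), 89.38622283935547) 0.16329899773910206
tops 1 50 x [0.0804 0.0815 0.105 ] ymean -0.001825093416265079 thin y -0.0014111364641403335 [-0.0063  0.004 ] ztop world 0.14945916213720697
  upright top 70 ((113.43680572509766, -2.169322967529297), (43.58952331542969, 11.665586471557617), 89.23282623291016) 0.16251481496698
tops -1 76 x [0.0803 0.0809 0.1085] ymean -0.001819769487536551 thin y -0.0017891213068773745 [-0.0071  0.0045] ztop world 0.14900944798394716
  upright top 70 ((-113.74498748779297, -2.253192901611328), (42.418453216552734, 13.31619930267334), 89.11910247802734) 0.16292216501395912
```

View pics/c6.png

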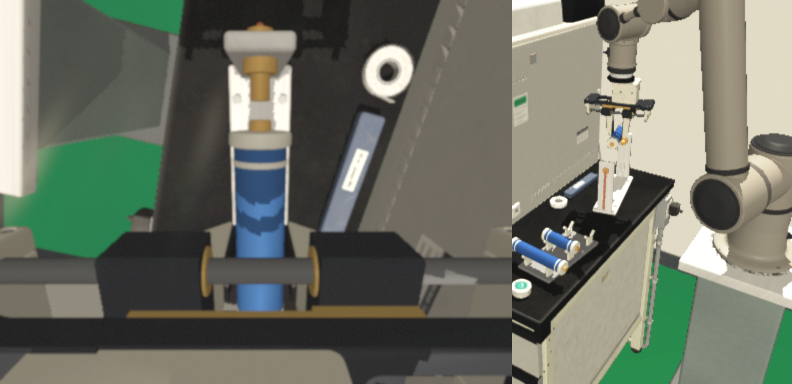

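The wrist view shows the cartridge in line with the left port: brass at about (260, 95) and barrel at column 260, with the offset under 1 mm. Now the descent.

Call:
{"api": "step_arm", "payload": {"plan": [[1,0.0007,0,0.004,0],[1,0.0007,0,0.011,0],[1,0.0007,0,0.019,0],[1,0.0007,0,0.027,0],[1,0.0007,0,0.035,0],[1,0.0007,0,0.043,0],[1,0.0007,0,0.05,0],[1,0.0007,0,0.054,0],[1,0.0007,0,0.0555,0],[1,0.0007,0,0.0555,0],[1,0.0007,0,0.0555,0],[1,0.0007,0,0.0555,0],[1,0.0007,0,0.0555,0]]}}

```text
time: 10.95
tool_pos: [0.4422, -0.053, 0.1213]
tool_rot: [3.141, 0.0, 1.804]
contact_force: [0.0, 0.2, -0.9]
opening: 0.0285
grip_force: 34.9
```

```bash
python3 - <<'E'
from port import *
s,c=wrist();keep('w7',c);b=read_camera('scene');keep('s7',b);t=read_camera('top');keep('t7',t)
print(s['time'],s['tool_pos'],s['tool_rot'],s['opening'],s['contact_force'])
for n in('w7','s7','t7'): held(n,s);port(n,s)
cv2.imwrite('pics/c7.png',np.hstack([cv2.imread('pics/w7.png')[:,100:400],cv2.resize(cv2.imread('pics/s7.png')[90:218,270:390],None,fx=3,fy=3)]))
E
```

```text
10.95 [ 0.4422 -0.053   0.1213] [3.1414 0.0002 1.8039] 0.028492679585765984 [ 0.0343  0.2018 -0.9159]
w7 5848 y0,yslope,z0,zslope [-0.0002  0.0017 -0.0186 -0.0016] rms 0.0005118145407273704 bluespan [-0.0411  0.0539] whitespan [0.0414 0.0815]
all x span [-0.0425  0.0892]
brass 706 [ 0.0799  0.0002 -0.0244] [ 0.0639 -0.006  -0.0281] [ 0.09    0.0063 -0.0208]
w7 1 2105 x [0.0796 0.0805 0.1067] ymean 0.00019789364154488735 thin y 0.00015050994266921025 [-0.0059  0.0062] ztop world 0.14798600569093207
  upright top 3150 ((112.80928039550781, 0.15924644470214844), (11.341053009033203, 44.036766052246094), 0.2148084044456482) 0.16363309889046448
s7 91 y0,yslope,z0,zslope [-0.002   0.0012 -0.0194 -0.0007] rms 0.0011277804464454103 bluespan [-0.037   0.0443] whitespan [-0.0639  0.0666]
all x span [-0.0631  0.068 ]
brass 1 [ 0.0682 -0.0038 -0.0241] [ 0.0682 -0.0038 -0.0241] [ 0.0682 -0.0038 -0.0241]
t7 61 y0,yslope,z0,zslope [-0.0046  0.0629 -0.0162 -0.055 ] rms 0.0020377905248025164 bluespan [0.0227 0.052 ] whitespan [0.0435 0.0756]
all x span [0.0203 0.0893]
brass 23 [ 0.079  -0.0017 -0.0227] [ 0.0628 -0.0066 -0.0272] [ 0.0895  0.0034 -0.0182]
t7 1 52 x [0.079  0.0797 0.1037] ymean -0.001408567245160611 thin y -0.0017313485963999051 [-0.0067  0.0034] ztop world 0.1487612827015804
  upright top 66 ((112.75469207763672, -1.8866653442382812), (43.434791564941406, 12.324590682983398), 89.25293731689453) 0.16264786319969696
```

View pics/c7.png

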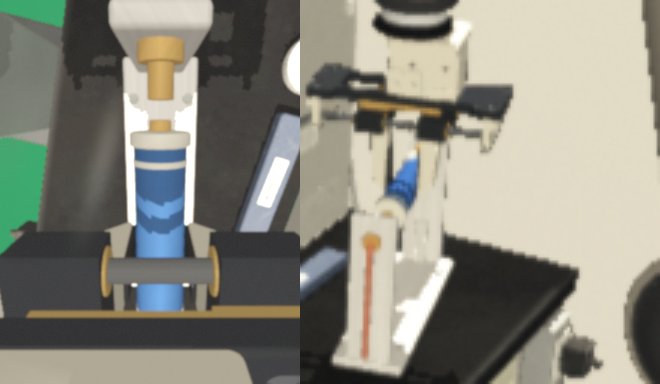

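The cartridge sits centred. In the wrist crop the port is at (160, 80) and the cartridge at column 160, with a gap of about 10 mm at the left port and under 1 mm of lateral or height offset. Handing in.

```bash
python3 -c "
from cell import *
print(hand_in())"
```

```text
the job is handed in; nothing more can be done
None
```

The 140 mm cartridge is held level and still between the two ports, in line within about 1 mm; I measured a gap of about 10 mm at the left port and inferred the right, which was hidden from the cameras, and the job is handed in after about 11 s of robot time.

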